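# Close the framing jig around a stained-glass panel

## Robot

A 7-joint arm with a two-finger parallel gripper is mounted at the origin on the work surface. World frame = base frame: x ahead of the robot, y to its left, z up, the work surface at z = 0. Lengths are in m, angles in rad, forces in N, time in s.
With the tool pointing down it reaches from about 0.4 to 0.85 m from the base axis. Payload 10.4 kg.
Tool frame: the origin (TCP) lies at the very end of the fingers, on their centre line; the grasp point (between the pads) lies 19 mm behind it (r.pinch_z is the distance from the TCP to the grasp point, in m); z points along the fingers, y is the line along which they close (so a half turn about z gives the same grasp; the last joint's range is limited). The gripper opens to 87 mm and grips with 3 to 60 N. Pads are 19 mm wide; open, the fingers measure 117 mm over their backs; the gripper's body (75 mm by 190 mm) begins 51 mm behind the grasp point.
Start: joints at [1.276, 0.332, -0.065, 1.46, 0.022, 1.35, -0.088], TCP at [0.168, -0.602, 0.223] pointing down, gripper open.
Joint ranges: [-2.6, 2.6], [-0.5, 2.12], [-1.47, 1.34], [0.16, 2.42], [-1.27, 4.41], [0.06, 2.06], [-2.6, 2.6]. Speed limits (rad/s): [2.22, 2.22, 2.79, 2.79, 3.14, 3.14, 3.14].

## Interface

Orientations are given as a unit quaternion [x, y, z, w].
In Python, from bench import sensors, vision, r gives the robot as it stands.
- The arm moves only by the shell command python3 -m crank 'ROWS' [OPENING] [FORCE]. ROWS is JSON, a list of rows, each a list of 2 entries, a list of its own where there are three numbers: the shift along the tool's x, y, z normalised to -1 to 1, where 1 is 3 cm, then the turn about the tool's z normalised to -1 to 1, where 1 is 8 degrees. A call has 1 to 12 rows; each row shifts and turns the commanded pose from where the row before left it, along the tool's axes as they then stand; what a row does not reach is not made up. A row lasts 1/8 s, in which the tool goes at most 62.5 mm and 10.7 degrees, less where a joint would pass 70% of its speed; a pose out of reach is approached as far as the arm can. A call with a number of a shift or a turn outside -1 to 1 is refused whole. A call with a gripper value outside its range is refused whole. OPENING is the opening, from 0 (shut) to 1 (fully open), set as the call begins (- or left out, the last holds). The fingers move at their own pace and stop on an object; FORCE is the grip in N (left out, the last holds). Time passes only in rows, so rows that do not move let the fingers close. It gives the time, the measured TCP pose, the force, the opening and the grip force at its end, in the units of the state.
- sensors.read_state(): the state, without advancing time (a new reading comes with each control period).
- vision.camera(name): name is "scene" or "top" or "wrist"; returns the picture (400x640x3 uint8, red, green, blue); there is no depth.
- vision.camera_model(name): a dict with "vertical_fov" (degrees; the focal length in pixels is half the picture's height over the tangent of half this angle, whatever the lens; pixels are square), "cx", "cy" (the principal point, pixels), "camera_from_world" (4x4, takes a point from world to camera coordinates); the wrist camera has in their place "hand_eye" (4x4, takes a point from camera to tool coordinates, whose origin is the TCP and whose axes are the flange's). Camera axes: x right, y down, z forward; pixel columns grow to the right and rows downward; lengths in m; the calibration is good to about 2 mm. A picture is of the moment at which its call begins: read the wrist's pose just before it. camera_model takes no time and is no camera call.
- r.close_job(): hands the job in; it is judged then, once.
The state is a dict: "time": time; "joint_positions": joint angles; "joint_vel": joint speeds; "joint_torque": joint torques, N m; "ee_pos": TCP position; "eef_rot": TCP orientation; "ft_force": force on the tool from outside, world axes, zero at the start; "torque": the same for the moment, N m; "width": finger opening in m; "grip_force": force on a finger pad.
Only numpy, scipy, OpenCV 4.12 (cv2) and the standard library are available. Lean on these libraries where they do the work, as an engineer would, in place of code of your own. Each camera call takes 0.05 s, during which the arm holds its last target. There are 200 camera calls.

## Task

Square up the leaded glass panel for soldering: with the fingertips, push the two sliding wooden fences of the jig (the near one and the right-hand one) fully home against their stops, so that they press the panel square into the corner of the two fixed battens. Do not touch the glass itself - the fences alone may move it, and it must not be lifted - and leave everything else standing about undisturbed.

Things in the scene. Friction and masses are not known exactly. Their poses are not given: they have to be found in the camera images.
- jig: plywood jig board fixed to the table, 320 x 420 mm, 18 thick, its top at z = 0.018; turned up to 0.25 rad. Origin: on the table, under the centre of the closed opening (the board reaches from x -190 to +130 and y -250 to +170 mm of it). Its x axis points away from the robot, y to the left. Two pine battens 30 wide and 24 high are fixed on it: the far one (inner face at x = +71.5, y from -101 to +134) and the left one (inner face at y = +101.5, x from -71.5 to +71.5).
- panel: leaded stained-glass panel, 140 (x) x 200 (y) x 8 mm, 0.3 to 0.55 kg, lying loose on the board between fences and battens, some 8 to 20 mm out of place in x and y and a little askew. Origin under its centre; when squared up it lies on the jig's origin, 18 mm above it. With both fences home it has 3 mm of play each way. Not to be touched.
- near_fence (a joint): near fence: pine bar 160 (jig y) x 22 (jig x) x 30 mm high, its underside 1 mm over the board, its top at z = 0.049 (two bolt heads 6 mm higher, 50 mm either side of its middle). It slides along the jig's x axis; value in m: 0 = home against a solid stop (inner face at jig x = -71.5), up to 0.06 open towards the robot. Starts 0.03 to 0.05 open; friction about 1.5 N, plus 1 to 4 N when pushing the panel; it stays where it is left.
- near_face (a point): centre of the near fence's outer face (the one towards the robot, normal -x of the jig), 34 mm above the table; moves with the fence
- side_fence (a joint): right-hand fence: pine bar 110 (jig x) x 22 (jig y) x 30 mm high, its underside 1 mm over the board, its top at z = 0.049 (two bolt heads 6 mm higher, 35 mm either side of its middle). It slides along the jig's y axis; value in m: 0 = home against a solid stop (inner face at jig y = -101.5), up to 0.06 open to the right. Starts 0.03 to 0.05 open; friction as for the near fence.
- side_face (a point): centre of the right-hand fence's outer face (normal -y of the jig), 34 mm above the table; moves with the fence
- flux_jar: small glass jar with steel lid, 40 across, 42 high, stands on the jig board's far right corner; origin under its centre; to be left alone
- foil_roll: roll of copper foil lying flat, 60 across, 8 high, on the jig board's near right corner; origin under its centre; to be left alone
- solder_spool: small black-flanged solder spool standing upright, 44 across, 36 high, on the jig board's near left corner; origin under its centre; to be left alone
- hammer: hammer lying on the table left of the board; to be left alone
- mug: white mug standing on the table left of the board, 80 across, 90 high; to be left alone
- brush: brush lying on the table right of the board; to be left alone
- nail_tray: wooden tray 110 x 80 x 30 on the table right of the board; to be left alone

How it is judged:
At the end, for the whole second after the job is handed in: Both fences are within 4 mm of their stops; the panel lies flat on the board, at rest, within 4 mm of the centre of the closed opening in both directions and square with the jig within 0.03 rad (value of joint each of near_fence, side_fence below 0.004 m and x of panel in the frame of jig between -0.004 and 0.004 m and y of panel in the frame of jig between -0.004 and 0.004 m and angle between the x axis of panel and the x axis of jig, either way round below 0.03 rad and z of panel in the frame of jig below 0.021 m and linear speed of panel below 0.01 m/s); the robot touches nothing.
It fails at once if the glass panel is touched by the robot (contact force between any of the fingers, the arm and panel above 0.5 N).
It fails at once if the glass panel is lifted or tipped (z of panel in the frame of jig above 0.028 m or angle between panel's own z axis and vertical above 0.12 rad).
It fails at once if any of the other things standing about is disturbed (moved over 15 mm) (distance of any of flux_jar, foil_roll, solder_spool, hammer, mug, brush, nail_tray from where it was at the start of the episode above 0.015 m).
It also fails if it takes over 48 s, if anything falls off the work surface, if the arm or the gripper's body presses on something with over 40 N, if the wrist force passes 120 N, or if a joint passes its speed limit or range.

## Working session

There is one attempt and no reset: what is moved stays moved. The work goes in short steps, Python scripts to look and compute and a shell command to move; the robot and the scene stay as the last step left them, time stands still between calls to the robot, and variables do not carry over. Pictures are saved under pics/ and viewed, at most 10 in all, crops included, and the job is handed in when it is done.

```bash
mkdir -p pics
cat > h.py <<'E'
from bench import sensors, vision, r
import numpy as np, cv2
E
python3 - <<'E'
from h import *
for n in ("top","scene"):
    im=vision.camera(n); cv2.imwrite(f"pics/{n}0.png",im[:,:,::-1]); m=vision.camera_model(n); print(n,m)
s=sensors.read_state(); print(s["time"],s["ee_pos"],s["eef_rot"],s["width"])
E
```

```text
top {'vertical_fov': 51.63719202152907, 'cx': 315.9990848593109, 'cy': 195.67828165756063, 'camera_from_world': array([[ 3.44143286e-04, -9.99913691e-01, -1.31336523e-02,
        -3.31708923e-02],
       [-9.90843511e-01,  1.43227600e-03, -1.35007726e-01,
         5.64218582e-01],
       [ 1.35014884e-01,  1.30598562e-02, -9.90757499e-01,
         1.10644457e+00],
       [ 0.00000000e+00,  0.00000000e+00,  0.00000000e+00,
         1.00000000e+00]])}
scene {'vertical_fov': 52.07616547383885, 'cx': 318.83927467094776, 'cy': 196.3072187165032, 'camera_from_world': array([[-0.8013728 ,  0.59806649,  0.01086787,  0.46072175],
       [ 0.40283624,  0.55302876, -0.72930251, -0.17403905],
       [-0.44218164, -0.58006522, -0.68410506,  1.69553128],
       [ 0.        ,  0.        ,  0.        ,  1.        ]])}
0.1 [ 0.16768174 -0.60172325  0.22184569] [ 9.90778297e-01  1.35491551e-01 -1.24852140e-04 -6.24207811e-04] 0.08656565117104545
```

View pics/top0.png

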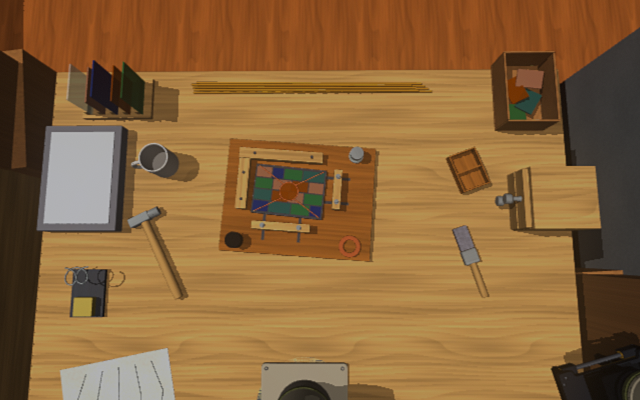

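View pics/scene0.png

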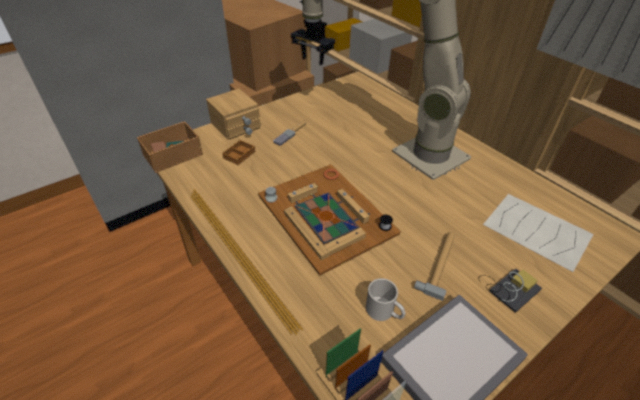

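The top view shows the board with corners near (231,139), (377,149), (372,261) and (219,250). The near fence is at about (281,227) and the side fence at about (337,189). I'll enlarge both views.

Run:
```python
import cv2
a=cv2.imread("pics/top0.png")[130:270,210:390]
cv2.imwrite("pics/topc.png",cv2.resize(a,None,fx=4.25,fy=4.25,interpolation=cv2.INTER_CUBIC))
a=cv2.imread("pics/scene0.png")[160:275,250:405]
cv2.imwrite("pics/scc.png",cv2.resize(a,None,fx=5,fy=5,interpolation=cv2.INTER_CUBIC))
```

```text
(no output)
```

View pics/topc.png

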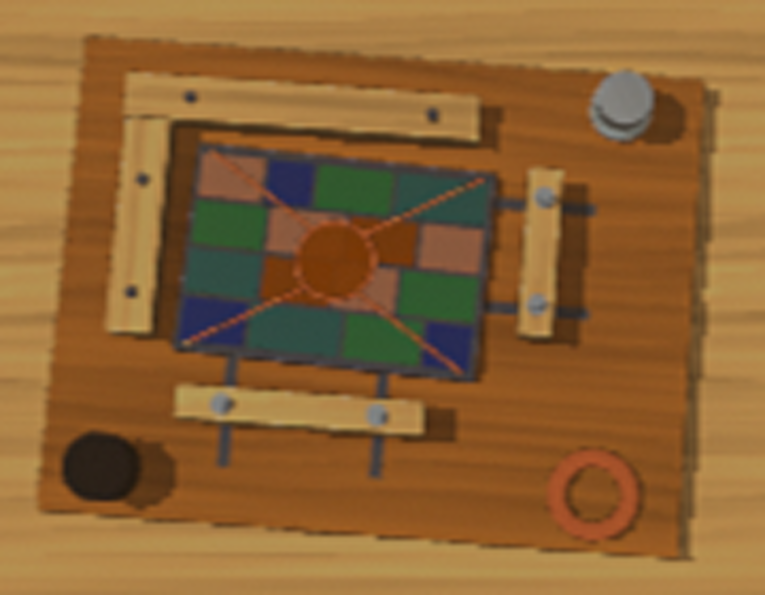

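View pics/scc.png

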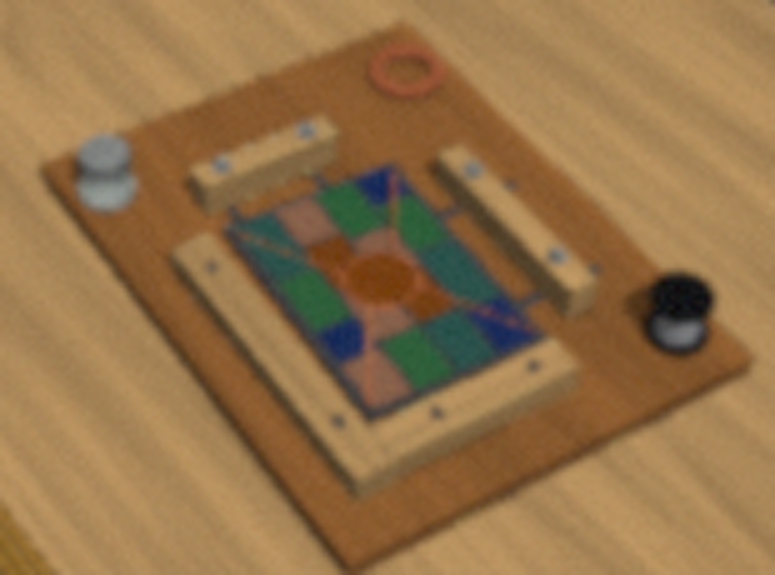

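The top crop shows the board top corners at (88,37), (705,80), (687,556) and (40,512). The near fence top is at (178,386) to (422,434) and the side fence top at (528,168) to (552,338). The scene crop shows the same features, so I'll fit a jig model to both views.

```bash
cat > fit.py <<'E'
from h import *
from scipy.optimize import least_squares
B=lambda x,y:(x,y,18,0); T=lambda x,y:(x,y,42,0); N=lambda dx,y:(dx,y,49,1); S=lambda x,dy:(x,dy,49,2)
top=[(88,37,B(130,170)),(705,80,B(130,-250)),(687,556,B(-190,-250)),(40,512,B(-190,170)),
(480,97,T(101.5,-101)),(478,139,T(71.5,-101)),(127,72,T(101.5,134)),(152,332,T(-71.5,101.5)),(107,330,T(-71.5,131.5)),
(175,417,N(-93.5,80)),(422,434,N(-93.5,-80)),(424,404,N(-71.5,-80)),(178,386,N(-71.5,80)),
(528,168,S(55,-101.5)),(563,172,S(55,-123.5)),(552,338,S(-55,-123.5)),(518,333,S(-55,-101.5))]
sc=[(45,168,B(130,-250)),(402,25,B(-190,-250)),(748,355,B(-190,170)),(350,568,B(130,170)),
(173,252,T(101.5,-101)),(212,233,T(71.5,-101)),(358,478,T(101.5,131.5)),
(463,145,N(-93.5,-80)),(435,158,N(-71.5,-80)),(592,283,N(-93.5,80)),(555,295,N(-71.5,80)),
(190,172,S(55,-123.5)),(205,188,S(55,-101.5)),(338,135,S(-55,-101.5)),(322,118,S(-55,-123.5))]
def w(p,q):
    x,y,z,k=q; x=x/1e3;y=y/1e3
    if k==1: x-=p[3]; y+=p[5]
    if k==2: y-=p[4]; x+=p[6]
    c,s=np.cos(p[2]),np.sin(p[2]); return np.array([p[0]+c*x-s*y,p[1]+s*x+c*y,z/1e3])
def proj(n,P):
    m=vision.camera_model(n); M=m["camera_from_world"]; f=200/np.tan(np.radians(m["vertical_fov"]/2))
    q=M[:3,:3]@P+M[:3,3]; return np.array([m["cx"]+f*q[0]/q[2],m["cy"]+f*q[1]/q[2]])
def res(p):
    o=[]
    for u,v,q in top: o.append(proj("top",w(p,q))-[210+(u+.5)/4.25-.5,130+(v+.5)/4.25-.5])
    for u,v,q in sc: o.append(proj("scene",w(p,q))-[250+(u+.5)/5-.5,160+(v+.5)/5-.5])
    return np.ravel(o)
if __name__=="__main__":
    R=least_squares(res,[.55,.05,-.1,.04,.04,0,0],loss="soft_l1"); p=R.x
    print(p.round(4)); print(res(p).reshape(-1,2).round(1).tolist())
    p[5:]=0; np.save("p.npy",p)
    print("near_face",w(p,(-93.5,0,34,1)),"side_face",w(p,(0,-123.5,34,2)))
E
python3 fit.py
```

```text
[ 0.5929  0.0556 -0.0702  0.0301  0.0331  0.0012 -0.001 ]
[[-0.8, -0.2], [-0.1, -0.7], [-1.8, 0.3], [-0.9, -0.1], [0.2, -0.4], [-0.1, 0.1], [-0.2, -0.1], [-0.3, 0.6], [-0.6, 0.4], [-0.6, -0.1], [-0.0, 0.0], [0.1, -1.0], [-0.5, -0.9], [-0.2, -0.2], [-0.4, -0.6], [-0.4, -0.2], [-0.4, 0.5], [-1.7, -1.1], [-0.1, -1.6], [1.1, -0.6], [-0.3, -1.1], [-0.8, -1.0], [-1.0, -0.5], [-0.7, -0.7], [-0.8, -0.9], [-0.3, -1.3], [0.9, -1.3], [3.0, -1.2], [-0.2, -0.9], [-0.1, -0.5], [-0.1, -1.0], [-0.2, -1.1]]
near_face [0.46960671 0.06424033 0.034     ] side_face [ 0.58187653 -0.10067323  0.034     ]
```

```bash
python3 -m crank '[[[0,0,0],0.82],[[0,0,0],0.82],[[0,0,0],0.82],[[0.75,-1,0],0],[[0.75,-1,0],0],[[0.75,-1,0],0],[[0.75,-1,0],0],[[0.75,-1,0],0],[[0.75,-1,0],0],[[0.75,-1,0],0],[[0.75,-1,0],0],[[0.75,-1,0],0]]' 0 20
python3 -m crank '[[[0.73,-0.94,0],0],[[0.73,-0.94,0],0],[[0.73,-0.94,0],0],[[0.73,-0.94,0],0],[[0.73,-0.94,0],0],[[0.73,-0.94,0],0],[[0.73,-0.94,0],0],[[0.73,-0.94,0],0],[[0,0,0],0],[[0,0,0],0]]'
cat > where.py <<'E'
from fit import *
p=np.load("p.npy"); s=sensors.read_state(); e=np.array(s["ee_pos"]); q=s["eef_rot"]
from scipy.spatial.transform import Rotation as R
M=R.from_quat(q).as_matrix(); c,sn=np.cos(p[2]),np.sin(p[2]); d=e-[p[0],p[1],0]
print("t",s["time"],"jig mm",np.round([1e3*(c*d[0]+sn*d[1]),1e3*(-sn*d[0]+c*d[1]),1e3*d[2]],1),"yaw err",round(np.arctan2(M[1,0],M[0,0])-p[2],4),"F",np.round(s["ft_force"],1),"w",s["width"])
E
python3 where.py
python3 - <<'E'
from h import *
cv2.imwrite("pics/w1.png",vision.camera("wrist")[:,:,::-1]); print(vision.camera_model("wrist"))
E
```

```text
time: 1.6
ee_pos: [0.3896, -0.3462, 0.2223]
eef_rot: [0.999, -0.036, -0.0, -0.0]
ft_force: [0.3, -0.0, -0.1]
width: 0.0008
grip_force: 0.0
time: 2.85
ee_pos: [0.5796, -0.1354, 0.2221]
eef_rot: [0.999, -0.036, -0.0, 0.0]
ft_force: [0.2, -0.0, -0.8]
width: 0.0007
grip_force: 0.0
t 2.85 jig mm [ 1.000e-01 -1.914e+02  2.221e+02] yaw err -0.0018 F [ 0.2 -0.  -0.8] w 0.0006591620347383891
{'vertical_fov': 60.44771473984912, 'cx': 316.1841244344149, 'cy': 202.7109909941342, 'hand_eye': array([[ 2.58281536e-04, -9.58630104e-01, -2.84654629e-01,
         7.92282008e-02],
       [ 9.99999875e-01,  1.25419745e-04,  4.84974938e-04,
         9.55504409e-04],
       [-4.29210264e-04, -2.84654718e-01,  9.58630016e-01,
        -1.61418973e-01],
       [ 0.00000000e+00,  0.00000000e+00,  0.00000000e+00,
         1.00000000e+00]])}
```

View pics/w1.png

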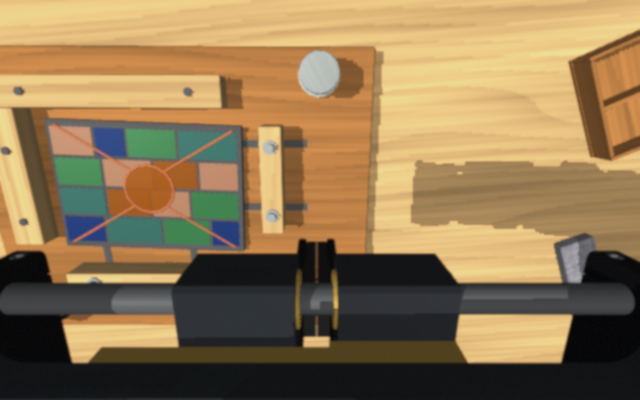

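The wrist view shows the side fence top at (260,126) to (283,233), the flux jar at (319,73), and the fingers at (317,250). I'll use it to check the fence, board edge and jar positions.

```bash
cat > wr.py <<'E'
from fit import *
from scipy.spatial.transform import Rotation as R
def back(pts):
    p=np.load("p.npy"); s=sensors.read_state(); m=vision.camera_model("wrist"); H=m["hand_eye"]
    f=200/np.tan(np.radians(m["vertical_fov"]/2)); W=R.from_quat(s["eef_rot"]).as_matrix(); e=np.array(s["ee_pos"])
    for n,u,v,z in pts:
        d=W@H[:3,:3]@np.array([(u-m["cx"])/f,(v-m["cy"])/f,1]); o=W@H[:3,3]+e
        P=o+d*(z-o[2])/d[2]; q=P[:2]-p[:2]; c,sn=np.cos(p[2]),np.sin(p[2])
        print(n,np.round([1e3*(c*q[0]+sn*q[1]),1e3*(-sn*q[0]+c*q[1])],1))
E
python3 - <<'E'
from wr import back
back([("side far in",260,126,.049),("side far out",281,126,.049),("side near out",283,232,.049),("side near in",262,233,.049),("far batten inner end",220,108,.042),("far batten outer end",220,76,.042),("board FR",375,47,.018),("left batten near in",43,243,.042),("jar top",319,72,.06),("near fence far left top",67,275,.049)])
E
```

```text
side far in [  56.2 -139.7]
side far out [  56.2 -159.7]
side near out [ -52.  -158.4]
side near in [ -53.1 -136.4]
far batten inner end [  72.7 -101.1]
far batten outer end [ 101.6 -103.5]
board FR [ 129.5 -251.1]
left batten near in [-66.7 100.7]
jar top [ 103.5 -195.9]
near fence far left top [-101.3   77.3]
```

```bash
python3 -m crank '[[[0,0,1],0],[[0,0,1],0],[[0,0,1],0],[[0,0,1],0],[[0,0,1],0],[[0,0,1],0],[[0,0,0.45],0],[[0,0,0],0]]'; python3 where.py
python3 -m crank '[[[0,-0.2,0],0],[[0,-0.2,0],0],[[0,-0.2,0],0],[[0,-0.15,0],0],[[0,-0.15,0],0],[[0,-0.15,0],0],[[0,-0.1,0],0],[[0,0,0],0]]'; python3 where.py
```

```text
time: 3.9
ee_pos: [0.5794, -0.1354, 0.0287]
eef_rot: [0.999, -0.036, -0.001, 0.0]
ft_force: [-0.9, -0.6, -0.3]
width: 0.0005
grip_force: 0.0
t 3.9 jig mm [   0.  -191.5   28.7] yaw err -0.0024 F [-0.9 -0.6 -0.3] w 0.0005150979470659663
time: 4.9
ee_pos: [0.5826, -0.1, 0.029]
eef_rot: [0.999, -0.036, 0.0, -0.0]
ft_force: [-0.2, 0.2, 0.3]
width: 0.0002
grip_force: 0.0
t 4.9 jig mm [   0.6 -155.9   29. ] yaw err -0.0011 F [-0.2  0.2  0.3] w 0.0002062371623019506
```

```bash
python3 -m crank '[[[0,-0.15,0],0],[[0,-0.15,0],0],[[0,-0.1,0],0]]'; python3 where.py
python3 -m crank '[[[0,-0.07,0],0],[[0,-0.07,0],0]]'; python3 where.py
python3 -m crank '[[[0,-0.05,0],0]]'; python3 where.py
```

```text
time: 5.28
ee_pos: [0.5833, -0.0883, 0.029]
eef_rot: [0.999, -0.036, -0.0, 0.0]
ft_force: [0.6, -3.6, -0.5]
width: 0.0003
grip_force: 1.6
t 5.275 jig mm [   0.6 -144.2   29. ] yaw err -0.0014 F [ 0.6 -3.6 -0.5] w 0.0003219380712413118
time: 5.52
ee_pos: [0.5836, -0.0845, 0.029]
eef_rot: [0.999, -0.036, -0.0, 0.0]
ft_force: [0.8, -3.6, -0.7]
width: 0.0006
grip_force: 1.6
t 5.525 jig mm [   0.6 -140.3   29. ] yaw err -0.0018 F [ 0.8 -3.6 -0.7] w 0.000582379593489875
time: 5.65
ee_pos: [0.5838, -0.0828, 0.029]
eef_rot: [0.999, -0.036, 0.0, 0.0]
ft_force: [0.6, -3.0, -1.5]
width: 0.0005
grip_force: 1.6
t 5.65 jig mm [   0.6 -138.6   29. ] yaw err -0.0016 F [ 0.6 -3.  -1.5] w 0.0005415860321759192
```

Now creep until the stop shows up as a force rise.

```bash
for i in 1 2 ; do python3 -m crank '[[[0,-0.05,0],0]]' >/dev/null; python3 where.py; done; python3 -m crank '[[[0,-0.05,0],0]]' >/dev/null; python3 where.py
```

```text
t 5.775 jig mm [   0.6 -137.1   29. ] yaw err -0.0016 F [ 0.7 -3.6 -1.8] w 0.00025964970094394653
t 5.9 jig mm [   0.7 -135.6   29. ] yaw err -0.0015 F [ 1.2 -3.4 -1. ] w -4.437038079526756e-05
t 6.025 jig mm [   0.6 -134.    29. ] yaw err -0.0015 F [ 1.2 -3.  -0.9] w 0.0006205034582373664
```

```bash
for i in 1 2 3 4; do python3 -m crank '[[[0,-0.05,0],0]]' >/dev/null; python3 where.py; done
```

```text
t 6.15 jig mm [   0.7 -132.6   29. ] yaw err -0.0015 F [ 1.1 -3.3 -1.4] w 0.0002583685466858149
t 6.275 jig mm [   0.7 -131.7   29.1] yaw err -0.0018 F [ 1.3 -7.5 -0.1] w 0.0005503123926047517
t 6.4 jig mm [   0.7 -131.7   29.1] yaw err -0.0028 F [  1.1 -11.2  -1. ] w 0.0006223892042446617
t 6.525 jig mm [   0.7 -131.6   29.1] yaw err -0.0039 F [  0.3 -16.2  -1.5] w 0.0006251107087979926
```

```bash
python3 -m crank '[[[0,0.5,0],0],[[0,0.5,0],0],[[0,0,-1],0],[[0,0,-1],0],[[0,0,-1],0],[[0,0,0],0],[[-1,-0.2,0],0],[[-1,-1,0],0],[[-1,-1,0],0],[[-1,-1,0],0],[[-1,-1,0],0],[[-0.2,-1,0],0]]'; python3 -m crank '[[[0,0,0],0],[[0,0,0],0]]' >/dev/null; python3 where.py
python3 - <<'E'
from h import *
a=vision.camera("wrist"); b=vision.camera("top")[130:270,210:390]
cv2.imwrite("pics/w2.png",np.hstack([a[:,:,::-1]]))
cv2.imwrite("pics/t2.png",cv2.resize(b[:,:,::-1],None,fx=4.25,fy=4.25,interpolation=cv2.INTER_CUBIC))
E
```

```text
time: 8.02
ee_pos: [0.436, 0.0651, 0.1183]
eef_rot: [0.999, -0.036, -0.001, 0.0]
ft_force: [1.1, 0.3, -0.3]
width: 0.0005
grip_force: 0.0
t 8.275 jig mm [-155.3   -2.6  118.6] yaw err -0.0018 F [ 0.3 -0.5  0.7] w 0.0003285665271945319
```

View pics/w2.png

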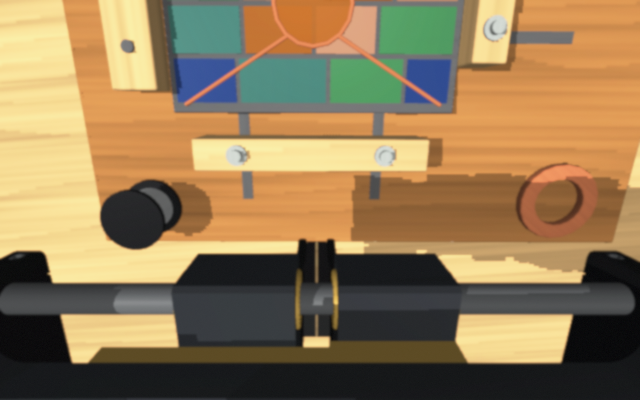

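The side fence is home against the panel, and the near fence's outer edge is at row 170 with columns 192 to 428. The fingers are centred and clear of it, so I'll descend and push.

```bash
python3 -m crank '[[[0,0,1],0],[[0,0,1],0],[[0,0,1],0],[[0,0,0],0]]' >/dev/null; python3 where.py
python3 -m crank '[[[0.2,0,0],0],[[0.2,0,0],0],[[0.2,0,0],0],[[0.1,0,0],0],[[0.1,0,0],0]]' >/dev/null; python3 where.py
python3 -m crank '[[[0.1,0,0],0],[[0.1,0,0],0],[[0.1,0,0],0],[[0.1,0,0],0],[[0.1,0,0],0]]' >/dev/null; python3 where.py
for i in 1 2 3 ; do python3 -m crank '[[[0.05,0,0],0],[[0.05,0,0],0]]' >/dev/null; python3 where.py; done
```

```text
t 8.875 jig mm [-156.7   -2.8   27.4] yaw err -0.0024 F [-0.3  0.  -0.3] w 0.0003322350459484853
t 9.5 jig mm [-131.2   -1.9   29.1] yaw err -0.0014 F [-2.4  0.5  1.5] w 0.00036697322993308075
t 10.125 jig mm [-116.4   -2.    28.9] yaw err -0.0014 F [-4.3 -0.1  2.9] w 0.0005455123711362074
t 10.375 jig mm [-113.3   -2.    29. ] yaw err -0.0014 F [-3.1 -0.2  1.2] w 0.0009238856366142294
t 10.625 jig mm [-110.1   -2.    29. ] yaw err -0.0015 F [-2.8  0.4  0.6] w 0.0006931701048471232
t 10.875 jig mm [-107.1   -2.    29. ] yaw err -0.0015 F [-2.4  0.   0.3] w 0.0006956209251253733
```

```bash
for i in 1 2 3 4 5 6; do python3 -m crank '[[[0.05,0,0],0]]' >/dev/null; python3 where.py; done
```

```text
t 11.0 jig mm [-105.6   -2.    29. ] yaw err -0.0015 F [-2.2 -0.2 -0.8] w 0.00032212038398002157
t 11.125 jig mm [-104.1   -2.    29. ] yaw err -0.0015 F [-3.2  0.   0.4] w 0.0005361806275526224
t 11.25 jig mm [-103.4   -2.1   28.9] yaw err -0.0015 F [-12.3  -0.4   8.3] w 0.0003760356024053258
t 11.375 jig mm [-103.4   -2.    28.7] yaw err -0.0012 F [-18.3  -0.8  13.6] w 0.0004062097548300793
t 11.5 jig mm [-103.3   -2.    28.4] yaw err -0.0009 F [-24.2   1.6  16.6] w 0.0006798436288362561
t 11.625 jig mm [-103.2   -2.    28.2] yaw err -0.0007 F [-30.5   1.   22. ] w 0.0006467414498126062
```

```bash
python3 -m crank '[[[-0.3,0,0],0],[[-0.7,0,0],0],[[-0.7,0,0],0],[[0,0,-1],0],[[0,0,-1],0],[[0,0,-1],0],[[0,0,-1],0],[[0,0,-1],0],[[0,0,-1],0],[[0.5,0,0],0],[[0,0,0],0],[[0,0,0],0]]' >/dev/null; python3 where.py
python3 - <<'E'
from h import *
a=vision.camera("wrist")[:250,:,::-1]
cv2.imwrite("pics/w3.png",cv2.resize(a,(800,312),interpolation=cv2.INTER_CUBIC))
E
```

```text
t 13.125 jig mm [-134.5   -1.8  208.7] yaw err -0.0012 F [-0.8 -0.  -0.7] w 0.000609563161593375
```

View pics/w3.png

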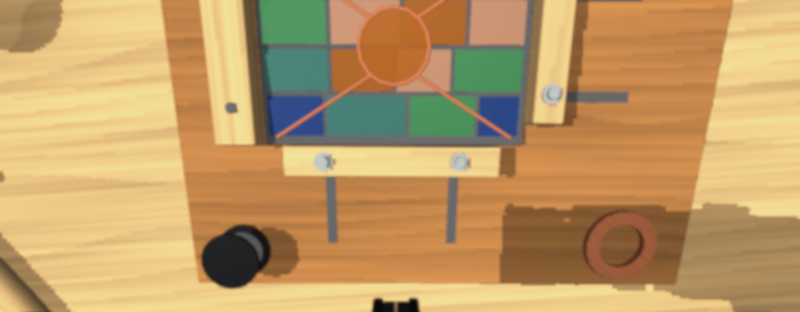

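Run:
```python
from wr import back
k=.8
back([(n,u*k,v*k,z) for n,u,v,z in [("near in L",283,147,.049),("near in R",500,147,.049),("near out L",284,176,.049),("near out R",499,176,.049),("side in near",532,124,.049),("side out near",564,124,.049),("leftbatten in",253,145,.042),("panel nearL",271,143,.026),("panel nearR",523,143,.026)]])
```

```text
near in L [-70.   78.6]
near in R [-70.1 -79.2]
near out L [-90.9  79.4]
near out R [-91.  -79.9]
side in near [ -54.1 -101. ]
side out near [ -54.2 -124. ]
leftbatten in [-68.9 102.5]
panel nearL [-68.   93.5]
panel nearR [ -68.2 -102.3]
```

Both fences measure home, with the near inner face at about −71 mm and the side inner face at −101 mm. The panel is held square within its play and the robot is clear.

```bash
python3 -c "
from h import *
print(r.close_job())"
```

```text
the job is handed in; nothing more can be done
None
```

Both fences are pushed home against their stops, the panel sits square in the corner within its play, the other things in view looked undisturbed, and the job is handed in; no verdict came back.

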